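Lock a twin-flap key box with a curved pin

TASK

Lock the small grey box: take the loose curved pin by its upright black grip, feed its tip along its own arc through the steel eye on the right flap and on through the eye on the left flap, until it meets the rubber buffer behind the second eye. Press it home on the buffer with a gentle steady push of about 8 N at its tip for half a second, then let go and leave it resting there. Never force it (20 N is too much), and do not disturb the small carton and the vial standing near.

Things in the scene. Friction and masses are not known exactly. Their poses are not given: they have to be found in the camera images.
- pin: Loose C-shaped locking pin lying flat, about 70 g: a 7 mm round steel rod bent to a 40 mm radius (centre line) over 100 degrees, with an upright post at its rear end. Origin: under the middle of the post, level with the rod's underside; z up, x outward from the arc's centre, which is at (-40, 0) mm, y towards the tip. Seen from above the rod runs anticlockwise from post to tip.
- pin_tip (a point): Centre of the rod's round tip (a 3.5 mm ball, the steel ends 3.5 mm further along the arc): at (-46.9, 39.4, 3.5) mm in the pin's frame, 100 degrees from the post.
- pin_centre (a point): Centre of the pin's arc, at rod height: (-40, 0, 3.5) mm in the pin's frame.
- lockbox: Fixed grey box, 110 (x) x 100 (y) mm, its flap plates 42 mm above the table. Origin: centre of the underside. Two flaps meet along its x axis: the right one (-y) carries the first eye and a foot rest, the left one (+y) the second eye and the rubber buffer. Angles given here are about the arc centre, from the box's x axis, anticlockwise positive from above.
- arc_centre (a point): Centre of the 40 mm arc on which both eyes lie, at bore height: (-25, 10, 52.5) mm in the box's frame, axes as the box's. The pin passes both eyes when its own arc centre is kept here and it is turned anticlockwise.
- eye_in (a point): Middle of the first eye's bore (right flap), at -40 degrees on the arc. Bore 10.4 mm wide and 8 mm long, along the arc's tangent; outer diameter 19 mm. The tip enters it from the foot rest's side.
- eye_out (a point): Middle of the second eye's bore (left flap), at +5 degrees on the arc; same size. Behind it stands a rigid rubber-faced buffer, its 13 x 13 mm face square to the arc at 35 degrees give or take 10 (7 mm): this differs from box to box and is not reported; it must be felt. The eyes bear side loads, so 8 N at the tip is felt as a moment of about 0.32 N m about the arc centre.
- vial: Bystander: small dropper vial, 19 mm wide, 56 mm high, origin under its centre.
- clip_carton: Bystander: small carton lying flat, 35 x 67 x 21 mm, origin under its centre.
- pin_grip (a point): Middle of the pin's black grip plate, at (0, 0, 42) mm in the pin's frame: 10 mm thick along the pin's x (pinch it across this), 24 mm wide along y, from 22 to 62 mm above the pin's origin. Below it the steel post is 12 x 12 mm.
- foot_rest (a point): Top of the steel foot rest, 20 mm wide, 30 mm long along the arc, at -70 degrees, 49 mm above the table: the pin's foot rests on it when home, its post then at -70 degrees give or take 10.

How it is judged (in metres and radians):
On the way, in this order (a step that is already met when the one before it is completed fails the run):
1. the pin's tip is in the bore of the first eye (within 5 mm of its middle) (distance between pin_tip and eye_in below 0.005 m).
2. the tip is in the bore of the second eye (within 5 mm of its middle), the pin's arc on the eyes' arc (centres within 6 mm) (distance between pin_tip and eye_out below 0.005 m and distance between pin_centre and arc_centre below 0.006 m).
3. the tip is pressed on the rubber buffer with 4 to 14 N for 0.3 s (contact force between pin and buffer_c2 between 4 and 14 N and distance between pin_centre and arc_centre below 0.006 m), for 0.3 s.
At the end, for the whole second after the job is handed in: The pin runs through both eyes and stays home: its tip on the buffer or at most about 2.5 mm short of it (tip's centre within 7.5 mm of the pad's centre; 5 mm when touching), its arc's centre within 5 mm of the eyes' arc centre, upright within 0.12 rad, at rest and released (distance between pin_tip and buffer_c2 below 0.0075 m and distance between pin_centre and arc_centre below 0.005 m and angle between pin's own z axis and vertical below 0.12 rad and linear speed of pin below 0.01 m/s).
It fails at once if the pin is forced against the box (over 20 N) (contact force between pin and lockbox above 20 N).
It fails at once if the pin is forced against the buffer (over 20 N) (contact force between pin and buffer above 20 N).
It fails at once if the robot presses on the box (over 20 N) (contact force between the arm and lockbox above 20 N).
It fails at once if a bystander is moved by more than 30 mm (distance of any of vial, clip_carton from where it was at the start of the episode above 0.03 m).
It also fails if it takes over 72 s, if anything falls off the work surface, if the arm or the gripper's body presses on something with over 40 N, if the wrist force passes 120 N, or if a joint passes its speed limit or range.

ROBOT

A 6-joint arm with a two-finger parallel gripper is mounted at the origin on a cart in front of the work surface, level with it; the furniture and walls round the work are solid. World frame = base frame: x ahead of the robot, y to its left, z up, the work surface at z = 0. Lengths are in mm, angles in rad, forces in N, time in s.
With the tool pointing down it reaches from about 350 to 875 mm from the base axis. Payload 4.2 kg.
Tool frame: the origin (TCP) lies on the front face of the gripper's body, between the roots of the fingers; the fingertips stand 73 mm ahead of it and the grasp point (between the pads) lies 54 mm ahead of it; z points along the fingers, y is the line along which they close (so a half turn about z gives the same grasp; the last joint's range is limited). The gripper opens to 85 mm and grips with 20 to 120 N. Pads are 22 mm wide; open, the fingers measure 114 mm over their backs; the gripper's body (76 mm by 85 mm) begins 54 mm behind the grasp point. The pads swing forward as they close: fully open they stand 13 mm farther back than shut.
Start: joints at [1.503, 0.385, 0.008, 0, -1.194, -0.259], TCP at [200.601, 591.911, 303.912] pointing down, gripper open.
Joint ranges: [-3.14, 3.14], [-1.21, 2.06], [-1.07, 1.41], [-3.16, 2.05], [-2.99, -0.16], [-3.1, 3.1]. Speed limits (rad/s): [2.79, 2.79, 3.14, 3.14, 3.14, 3.14].

INTERFACE

Orientations are given as a unit quaternion [w, x, y, z].
In Python, from rig import manip, camera, calibration gives the robot as it stands.
- The arm moves only by the tool play_rows, never from a script. Its argument "targets" is a list of rows, each an object with "slide": the shift along the tool's x, y, z in m, a list of three; "angular": the turn, a rotation vector about the tool's x, y, z in rad, a list of three; "claw": the finger opening in m, from 0 to 0.0854. A call has 1 to 10 rows; each row shifts and turns the commanded pose from where the row before left it, along the tool's axes as they then stand; what a row does not reach is not made up. A row lasts 1/10 s, in which the tool goes at most 50 mm and 8.59 degrees, less where a joint would pass 70% of its speed; a pose out of reach is approached as far as the arm can. A call is refused whole if a number of a shift passes 0.05 or a number of a turn 0.15, either way. A call with a gripper value outside its range is refused whole. The fingers move at their own pace and stop on an object; "squeeze" is the grip in N (left out, the last holds). Time passes only in rows, so rows that do not move let the fingers close. It gives the time, the measured TCP pose, the force, the opening and the grip force at its end, in the units of the state.
- manip.state(): the state, without advancing time (a new reading comes with each control period).
- camera(name): name is "side" or "top" or "wrist"; returns the picture (384x512x3 uint8, blue, green, red); there is no depth.
- calibration(name): a dict with "mtx" (3x3 intrinsics, pixels), "D" ([k1, k2, p1, p2, k3] as OpenCV has them; the pictures are not rectified), "rvec" (rotation vector, rad) and "tvec" (3), from world to camera coordinates, as OpenCV has them; the wrist camera has in their place "T_tool_cam" (4x4, takes a point from camera to tool coordinates, whose origin is the TCP and whose axes are the flange's). Camera axes: x right, y down, z forward; pixel columns grow to the right and rows downward; lengths in mm; the calibration is good to about 2 mm. A picture is of the moment at which its call begins: read the wrist's pose just before it. calibration takes no time and is no camera call.
- manip.job_done(): hands the job in; it is judged then, once.
The state is a dict: "time_s": time; "joint_pos": joint angles; "joint_vel": joint speeds; "effort": joint torques, N m; "ee_pos": TCP position; "orientation": TCP orientation; "wrist_force": force on the tool from outside, world axes, zero at the start; "moment": the same for the moment, N m; "opening": opening from 0.0 (shut) to 1.0 (fully open); "gripper_force": force on a finger pad.
Only numpy, scipy, OpenCV 4.12 (cv2) and the standard library are available. Lean on these libraries where they do the work, as an engineer would, in place of code of your own. Each camera call takes 0.05 s, during which the arm holds its last target. There are 200 camera calls.

## Working session

There is one attempt and no reset: what is moved stays moved. The work goes in short steps, Python scripts to look and compute and a tool call to move; the robot and the scene stay as the last step left them, time stands still between calls to the robot, and variables do not carry over. Pictures are saved under pics/ and viewed, at most 10 in all, crops included, and the job is handed in when it is done.

Besides the shell and the picture viewer there is one more tool, called as name(argument=value, ...), one argument or row to a line, values as JSON. play_rows: Moves the arm, as the interface text tells. Its arguments: {"type":"object","properties":{"targets":{"type":"array","items":{"type":"object","properties":{"slide":{"type":"array","items":{"type":"number"}},"angular":{"type":"array","items":{"type":"number"}},"claw":{"type":"number"}}}},"squeeze":{"type":"number"}},"required":["targets"]}

```bash
mkdir -p pics; ls
python3 - <<'E'
from rig import manip,camera,calibration
import cv2,numpy as np
s=manip.state();print(s)
a=camera("top");b=camera("side");w=camera("wrist")
for n,i in zip(("top","side","wrist"),(a,b,w)): cv2.imwrite(f"pics/{n}0.png",i)
for n in("top","side","wrist"):print(n,calibration(n))
E
```

```text
pics
{'time_s': 0.0, 'joint_pos': array([ 1.50259135e+00,  3.85572568e-01,  6.61239240e-03, -4.76206751e-04,
       -1.19395897e+00, -2.58626974e-01]), 'joint_vel': array([ 0.00018856, -0.00029247,  0.00032009,  0.0012269 ,  0.00024319,
       -0.00039109]), 'effort': array([-3.80562715e-04, -3.92287338e+01,  1.88394821e+01,  4.18619201e+00,
       -4.74928893e-03,  9.44761837e-06]), 'ee_pos': array([200.48062393, 591.53248624, 302.80984778]), 'orientation': array([ 1.07763850e-03,  9.86662421e-01, -1.62776200e-01, -1.19395941e-04]), 'wrist_force': array([0.09147934, 0.3827395 , 0.19360543]), 'moment': array([-0.00906192, -0.0097599 ,  0.01548335]), 'gripper_force': 0.0, 'opening': 0.9984541249285813}
top {'mtx': array([[474.12391516,   0.        , 259.49159119],
       [  0.        , 474.12391516, 188.08455566],
       [  0.        ,   0.        ,   1.        ]]), 'D': array([-0.15694591,  0.        ,  0.        ,  0.        ,  0.        ]), 'rvec': array([ 2.18057195, -2.131145  ,  0.15217727]), 'tvec': array([-13.87896478, 578.68367083, 881.68925604])}
side {'mtx': array([[454.145
[... 237 characters left out ...]
18831757, -2.58948566,  1.57294763]), 'tvec': array([559.83061121,  76.31999057, 909.94056009])}
wrist {'mtx': array([[298.30600396,   0.        , 256.15943537],
       [  0.        , 298.30600396, 195.70952229],
       [  0.        ,   0.        ,   1.        ]]), 'D': array([-0.00708156,  0.        ,  0.        ,  0.        ,  0.        ]), 'T_tool_cam': array([[-7.40286589e-04, -9.51452971e-01, -3.07793268e-01,
         7.97093908e+01],
       [ 9.99999688e-01, -7.89446320e-04,  3.52011891e-05,
         1.03809686e+00],
       [-2.76478538e-04, -3.07793145e-01,  9.51453259e-01,
        -6.96901270e+01],
       [ 0.00000000e+00,  0.00000000e+00,  0.00000000e+00,
         1.00000000e+00]])}
```

View pics/top0.png

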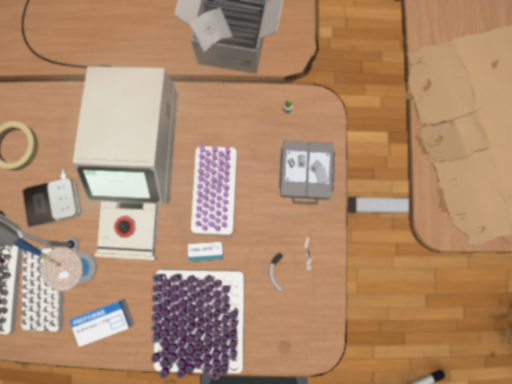

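View pics/side0.png

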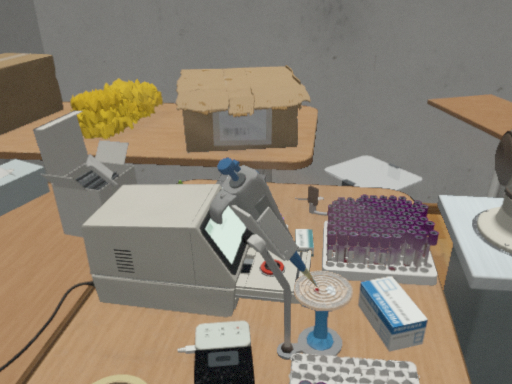

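The top view shows the box at about (307,168), the pin at (278,270) with its post up and tip at (281,290), the vial at (288,105) and the carton at (205,250). In the side view the box is hidden behind the printer. I'll move the arm above the work area and look with the wrist camera.

play_rows(
  targets=[
    {"slide":[0.0284,0.037,-0.01]},
    {"slide":[0.0284,0.037,-0.01]},
    {"slide":[0.0284,0.037,-0.01]},
    {"slide":[0.0284,0.037,-0.01]},
    {"slide":[0.0284,0.037,-0.01]},
    {"slide":[0.0284,0.037,-0.01]},
    {"slide":[0.0284,0.037,-0.01]},
    {"slide":[0.0284,0.037,-0.01]},
    {"slide":[0.0284,0.037,-0.01]},
    {"slide":[0.0284,0.037,-0.01]},
  ],
)

```text
$.targets[0]: bad value
```

play_rows(
  targets=[
    {"slide":[0.0407,0.0224,0.007]},
    {"slide":[0.0407,0.0224,0.007]},
    {"slide":[0.0407,0.0224,0.007]},
    {"slide":[0.0407,0.0224,0.007]},
    {"slide":[0.0407,0.0224,0.007]},
    {"slide":[0.0407,0.0224,0.007]},
    {"slide":[0.0407,0.0224,0.007]},
    {"slide":[0,0,0]},
    {"slide":[0,0,0]},
  ],
)

```text
$.targets[0]: bad value
```

```bash
cat > h.py <<'E'
import numpy as np,cv2
from rig import manip,camera,calibration
from scipy.spatial.transform import Rotation as Ro
def pose(s):
    w,x,y,z=s['orientation'];R=Ro.from_quat([x,y,z,w]).as_matrix();return R,np.array(s['ee_pos'])
def wrist(name=None):
    s=manip.state();im=camera('wrist');R,p=pose(s)
    if name: cv2.imwrite('pics/%s.png'%name,im)
    T=np.array(calibration('wrist')['T_tool_cam'])
    return im,R@T[:3,:3],p+R@T[:3,3],s
def ray(name,uv,Rc=None,c=None):
    k=calibration(name)
    if name!='wrist':
        R=cv2.Rodrigues(k['rvec'])[0];Rc=R.T;c=-R.T@k['tvec']
    n=cv2.undistortPoints(np.float64(uv).reshape(-1,1,2),k['mtx'],k['D'])[:,0]
    d=np.c_[n,np.ones(len(n))]@Rc.T
    return c,d
def onz(c,d,z): return c+d*((z-c[2])/d[:,2:])
def proj(P,Rc,c):
    k=calibration('wrist');R=Rc.T
    return cv2.projectPoints(np.float64(P).reshape(-1,3),cv2.Rodrigues(R)[0],-R@c,k['mtx'],k['D'])[0][:,0]
def yaw(s):
    R,_=pose(s);return np.degrees(np.arctan2(R[1,0],R[0,0]))
E
python3 - <<'E'
from h import *
im,Rc,c,s=wrist('w1');print(s['ee_pos'],yaw(s),s['joint_pos'],c)
np.savez('w1.npz',im=im,Rc=Rc,c=c)
E
```

```text
[200.507199   591.63786832 303.0872    ] -18.727051729473217 [ 1.50261766e+00  3.85376348e-01  6.95437532e-03 -3.07971197e-04
 -1.19400155e+00 -2.58556615e-01] [275.69095377 565.17488695 372.79040483]
```

View pics/w1.png

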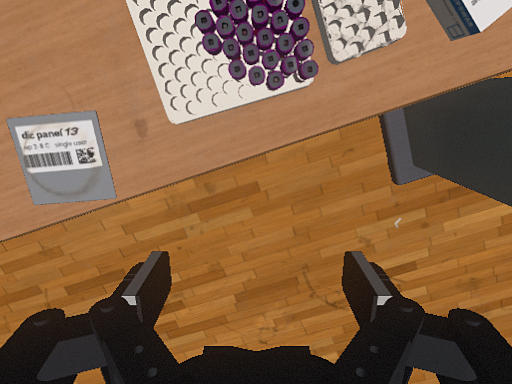

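The rows were refused because every field is required. That picture is only the view from the start pose: table edge, tube rack and gripper fingers.

play_rows(
  targets=[
    {"slide":[0.0284,0.037,-0.01],"angular":[0,0,0],"claw":0.085},
    {"slide":[0.0284,0.037,-0.01],"angular":[0,0,0],"claw":0.085},
    {"slide":[0.0284,0.037,-0.01],"angular":[0,0,0],"claw":0.085},
    {"slide":[0.0284,0.037,-0.01],"angular":[0,0,0],"claw":0.085},
    {"slide":[0.0284,0.037,-0.01],"angular":[0,0,0],"claw":0.085},
    {"slide":[0.0284,0.037,-0.01],"angular":[0,0,0],"claw":0.085},
    {"slide":[0.0284,0.037,-0.01],"angular":[0,0,0],"claw":0.085},
    {"slide":[0.0284,0.037,-0.01],"angular":[0,0,0],"claw":0.085},
    {"slide":[0.0284,0.037,-0.01],"angular":[0,0,0],"claw":0.085},
    {"slide":[0.0284,0.037,-0.01],"angular":[0,0,0],"claw":0.085},
  ],
)

```text
time_s: 1.2
ee_pos: [350.6, 148.3, 404.5]
orientation: [-0.0, 0.987, -0.162, 0.0]
wrist_force: [2.1, 0.4, -1.1]
opening: 0.998
gripper_force: 0.0
```

play_rows(
  targets=[
    {"slide":[0.0407,0.0224,0.007],"angular":[0,0,0],"claw":0.085},
    {"slide":[0.0407,0.0224,0.007],"angular":[0,0,0],"claw":0.085},
    {"slide":[0.0407,0.0224,0.007],"angular":[0,0,0],"claw":0.085},
    {"slide":[0.0407,0.0224,0.007],"angular":[0,0,0],"claw":0.085},
    {"slide":[0.0407,0.0224,0.007],"angular":[0,0,0],"claw":0.085},
    {"slide":[0.0407,0.0224,0.007],"angular":[0,0,0],"claw":0.085},
    {"slide":[0.0407,0.0224,0.007],"angular":[0,0,0],"claw":0.085},
    {"slide":[0,0,0],"angular":[0,0,0],"claw":0.085},
    {"slide":[0,0,0],"angular":[0,0,0],"claw":0.085},
  ],
)

```text
time_s: 2.1
ee_pos: [570.4, -90.5, 353.5]
orientation: [0.0, 0.987, -0.164, -0.001]
wrist_force: [0.1, 0.7, 0.3]
opening: 0.998
gripper_force: 0.0
```

Run:
```python
from h import *
im,Rc,c,s=wrist('w2');print(s['ee_pos'],yaw(s),s['joint_pos'],c)
np.savez('w2.npz',im=im,Rc=Rc,c=c)
```

```text
[570.44789676 -90.50343197 353.52029025] -18.845693093081003 [ 1.22866661e-01  2.74358061e-01 -2.82627416e-02 -3.06977838e-04
 -1.27088749e+00  1.11910254e+00] [ 645.73953874 -117.23103764  423.00867627]
```

View pics/w2.png

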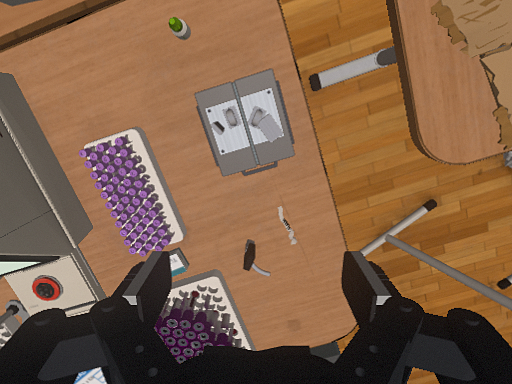

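The wrist view shows the following:
- Box at px (245,122), foot rest and first eye on the right (268,128).
- Second eye and dark buffer on the left (217,128).
- Box yaw about -4°.
- Vial at (178,27).
- Pin grip at (249,255), tip at (268,273).

Next I'll measure these.

Run:
```python
from h import *
z=np.load('w2.npz');im,Rc,c=z['im'],z['Rc'],z['c']
hsv=cv2.cvtColor(im,cv2.COLOR_BGR2HSV)
def comp(m,x0,y0,x1,y1):
    k=np.zeros(m.shape,np.uint8);k[y0:y1,x0:x1]=m[y0:y1,x0:x1]
    cs,_=cv2.findContours(k,cv2.RETR_EXTERNAL,cv2.CHAIN_APPROX_NONE);return max(cs,key=cv2.contourArea)
g=comp((hsv[...,1]<70).astype(np.uint8),180,55,305,172)
r=cv2.minAreaRect(g);print('box',r)
b=cv2.boxPoints(r)
P=onz(*ray('wrist',b,Rc,c),42);print(P.round(1),P.mean(0),[np.linalg.norm(P[i]-P[i-1]).round(1) for i in range(4)])
e=P-np.roll(P,1,0);print(np.degrees(np.arctan2(e[:,1],e[:,0])))
k=comp((hsv[...,2]<70).astype(np.uint8),235,230,265,275)
r=cv2.minAreaRect(k);print('grip',r);print(onz(*ray('wrist',[r[0]],Rc,c),42))
p=comp(((hsv[...,1]<70)).astype(np.uint8),235,230,280,285)
q=onz(*ray('wrist',p[:,0],Rc,c),3.5);d=q[:,:2]-q[np.argmin(p[:,0,1])][:2];i=np.argmax((d**2).sum(1));print('tip',p[i,0],q[i])
cr=cv2.resize(im[65:180,185:300],None,fx=5,fy=5,interpolation=cv2.INTER_CUBIC);cv2.imwrite('pics/w2box.png',cr)
```

```text
box ((247.1139373779297, 125.54353332519531), (94.74714660644531, 85.37529754638672), 72.25532531738281)
[[ 676.2  -46.1   42. ]
 [ 672.  -148.1   42. ]
 [ 557.6 -150.4   42. ]
 [ 559.   -38.6   42. ]] [616.1879251  -95.80595177  42.        ] [np.float64(117.4), np.float64(102.0), np.float64(114.5), np.float64(111.8)]
[  -3.68080122  -92.34476162 -178.87883061   89.27125408]
grip ((249.09999084472656, 256.20001220703125), (9.803058624267578, 26.879358291625977), 18.43494987487793)
[[444.60092705 -38.15766365  42.        ]]
tip [269 275] [381.39822007 -49.31639117   3.5       ]
```

View pics/w2box.png

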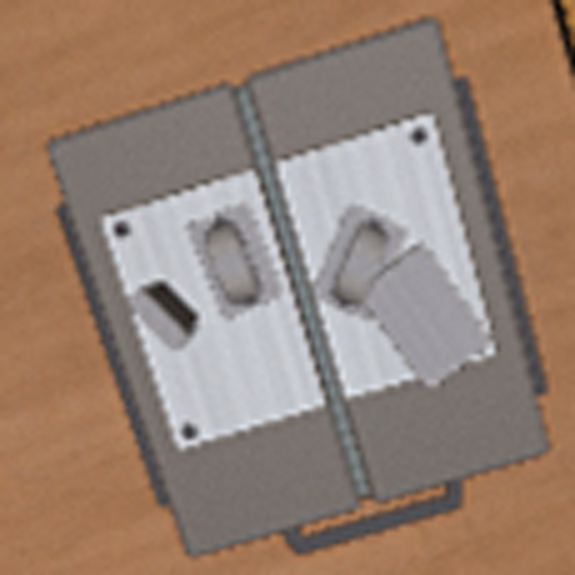

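The close-up shows the second eye at crop (238,262), the buffer at (168,315) facing it, the first eye at (360,255) and the foot rest at (432,312). Box yaw is about -3°. The pin is at (444,-38) with yaw about 50°. I'll move above the pin with the tool turned so the pin's tip stays in the camera's view.

play_rows(
  targets=[
    {"slide":[-0.0272,-0.0018,0.0306],"angular":[0,0,0],"claw":0.085},
    {"slide":[-0.0272,-0.0018,0.0306],"angular":[0,0,0],"claw":0.085},
    {"slide":[-0.0272,-0.0018,0.0306],"angular":[0,0,0],"claw":0.085},
    {"slide":[-0.0272,-0.0018,0.0306],"angular":[0,0,0],"claw":0.085},
    {"slide":[-0.0272,-0.0018,0.0306],"angular":[0,0,0],"claw":0.085},
    {"slide":[0,0,0],"angular":[0,0,0.1463],"claw":0.085},
    {"slide":[0,0,0],"angular":[0,0,0.1463],"claw":0.085},
    {"slide":[0,0,0],"angular":[0,0,0.1463],"claw":0.085},
    {"slide":[0,0,0],"angular":[0,0,0.1463],"claw":0.085},
  ],
)

```text
time_s: 3.05
ee_pos: [443.8, -36.4, 203.1]
orientation: [-0.001, 0.897, -0.442, 0.001]
wrist_force: [0.2, -0.7, -0.6]
opening: 0.995
gripper_force: 0.0
```

play_rows(
  targets=[
    {"slide":[0,0,0],"angular":[0,0,0.1463],"claw":0.085},
    {"slide":[0,0,0],"angular":[0,0,0.1463],"claw":0.085},
    {"slide":[0,0,0],"angular":[0,0,0.1463],"claw":0.085},
    {"slide":[0,0,0],"angular":[0,0,0.1463],"claw":0.085},
    {"slide":[0,0,0],"angular":[0,0,0.1463],"claw":0.085},
    {"slide":[0,0,0],"angular":[0,0,0.1463],"claw":0.085},
    {"slide":[0,0,0],"angular":[0,0,0.1463],"claw":0.085},
    {"slide":[0,0,0],"angular":[0,0,0.1463],"claw":0.085},
    {"slide":[0,0,0],"angular":[0,0,0.1463],"claw":0.085},
    {"slide":[0,0,0],"angular":[0,0,0.1463],"claw":0.085},
  ],
)

```text
time_s: 4.05
ee_pos: [443.8, -36.5, 203.1]
orientation: [0.001, -0.372, 0.928, -0.0]
wrist_force: [0.1, -0.3, -0.5]
opening: 0.995
gripper_force: 0.0
```

play_rows(
  targets=[
    {"slide":[0,0,0],"angular":[0,0,0.1463],"claw":0.085},
    {"slide":[0,0,0],"angular":[0,0,0.1463],"claw":0.085},
    {"slide":[0,0,0],"angular":[0,0,0.1463],"claw":0.085},
    {"slide":[0,0,0],"angular":[0,0,0.1463],"claw":0.085},
    {"slide":[0,0,0],"angular":[0,0,0.1463],"claw":0.085},
    {"slide":[0,0,0],"angular":[0,0,0.1463],"claw":0.085},
    {"slide":[0,0,0],"angular":[0,0,0.1463],"claw":0.085},
    {"slide":[0,0,0],"angular":[0,0,0.1463],"claw":0.085},
    {"slide":[0,0,0],"angular":[0,0,0.1463],"claw":0.085},
    {"slide":[0,0,0],"angular":[0,0,0.1463],"claw":0.085},
  ],
)

```text
time_s: 5.05
ee_pos: [443.9, -36.4, 203.1]
orientation: [0.001, 0.343, 0.939, 0.001]
wrist_force: [0.5, 0.2, 0.2]
opening: 0.997
gripper_force: 0.0
```

Run:
```python
from h import *
im,Rc,c,s=wrist('w3');print(s['ee_pos'],yaw(s),s['joint_pos'],c)
np.savez('w3.npz',im=im,Rc=Rc,c=c)
hsv=cv2.cvtColor(im,cv2.COLOR_BGR2HSV)
k=(hsv[...,2]<70).astype(np.uint8);k[240:]=0
cs,_=cv2.findContours(k,cv2.RETR_EXTERNAL,cv2.CHAIN_APPROX_NONE)
for q in cs:
    if cv2.contourArea(q)>60:print(cv2.minAreaRect(q))
```

```text
[443.86539277 -36.42053816 203.09993209] 139.89476563207512 [ 2.85136989e-01  1.89185407e-01 -5.59874047e-01  2.67796283e-05
 -8.19227907e-01 -2.55591850e+00] [383.61014401  13.2154737  272.68084788]
((256.0, 202.5), (41.0, 12.0), 90.0)
((25.301029205322266, 151.22268676757812), (88.09086608886719, 6.992778778076172), 50.52753829956055)
((316.5000305175781, 54.000003814697266), (9.192387580871582, 9.192387580871582), 45.0)
((304.52960205078125, 59.571014404296875), (26.53846549987793, 12.076925277709961), 67.38013458251953)
((335.417236328125, 52.406890869140625), (28.41139030456543, 16.86113929748535), 74.93151092529297)
((297.0000305175781, 26.000001907348633), (9.899494171142578, 11.31370735168457), 45.0)
((320.8315124511719, 31.29833984375), (28.98847198486328, 20.589248657226562), 41.987213134765625)
((360.3000183105469, 12.600006103515625), (11.180338859558105, 8.9442720413208), 63.43495178222656)
((410.2208251953125, 12.826508522033691), (20.44427490234375, 21.792251586914062), 51.8427734375)
((363.576904296875, 18.615402221679688), (78.21273040771484, 52.97386932373047), 56.3099365234375)
((303.9462585449219, 8.060857772827148), (28.463850021362305, 14.09681224822998), 7.765166282653809)
((270.6435546875, 22.5466251373291), (79.35079193115234, 42.05109786987305), 9.246112823486328)
```

View pics/w3.png

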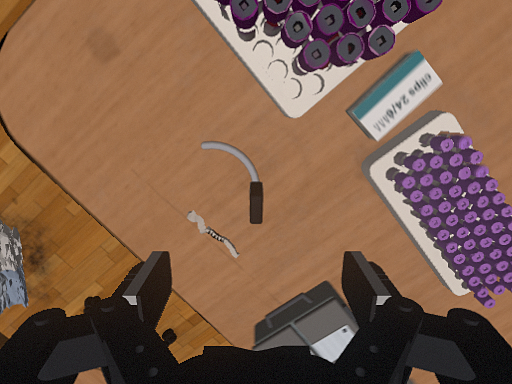

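The grip is at px (256,202), centred and upright in the picture, and the rod tip is at (205,146). The tool yaw matches the pin. Next I'll work out the exact offset.

Run:
```python
from h import *
z=np.load('w3.npz');im,Rc,c=z['im'],z['Rc'],z['c']
s=manip.state();R,p=pose(s)
hsv=cv2.cvtColor(im,cv2.COLOR_BGR2HSV)
def T(uv,zz): return ((onz(*ray('wrist',uv,Rc,c),zz)-p)@R).round(1)
print('back top',T([[256,223]],62),'front bottom',T([[256,182]],22), 'sides',T([[250,220],[262,220]],62),T([[250,185],[262,185]],22))
# rod points
m=((hsv[...,1]<60)&(hsv[...,2]>90)).astype(np.uint8);m[:135]=0;m[184:]=0;m[:,:195]=0;m[:,268:]=0
cs,_=cv2.findContours(m,cv2.RETR_EXTERNAL,cv2.CHAIN_APPROX_NONE);k=max(cs,key=cv2.contourArea)[:,0]
t=T(k,3.5);A=np.c_[2*t[:,:2],np.ones(len(t))];x=np.linalg.lstsq(A,(t[:,:2]**2).sum(1),rcond=None)[0]
print('centre',x[:2],'r',np.sqrt(x[2]+x[0]**2+x[1]**2),'leftmost',T([k[np.argmin(k[:,0])]],3.5),len(k))
print(R.round(3))
```

```text
back top [[-12.4  -0.8 141.1]] front bottom [[  9.2  -0.9 181.1]] sides [[ -9.9  -5.4 141.1]
 [ -9.9   3.8 141.1]] [[  6.4  -6.1 181. ]
 [  6.5   4.3 181.1]]
centre [  8.29779671 -34.74317654] r 30.654679453339362 leftmost [[ 39.3 -50.4 199.4]] 139
[[-0.762  0.647  0.002]
 [ 0.647  0.762  0.001]
 [-0.001  0.002 -1.   ]]
```

play_rows(
  targets=[
    {"slide":[-0.0015,-0.001,0.03],"angular":[0,0,0],"claw":0.05},
    {"slide":[0,0,0.03],"angular":[0,0,0],"claw":0.05},
    {"slide":[0,0,0.03],"angular":[0,0,0],"claw":0.05},
    {"slide":[0,0,0.017],"angular":[0,0,0],"claw":0.05},
    {"slide":[0,0,0],"angular":[0,0,0],"claw":0.05},
    {"slide":[0,0,0],"angular":[0,0,0],"claw":0.0},
    {"slide":[0,0,0],"angular":[0,0,0],"claw":0.0},
    {"slide":[0,0,0],"angular":[0,0,0],"claw":0.0},
    {"slide":[0,0,0],"angular":[0,0,0],"claw":0.0},
    {"slide":[0,0,0],"angular":[0,0,0],"claw":0.0},
  ],
  squeeze=70,
)

```text
time_s: 6.1
ee_pos: [445.7, -38.8, 96.4]
orientation: [0.001, 0.341, 0.94, 0.001]
wrist_force: [-0.7, 1.6, 7.0]
opening: 0.107
gripper_force: 70.1
```

play_rows(
  targets=[
    {"slide":[0,0,0],"angular":[0,0,0],"claw":0.0},
    {"slide":[0,0,0],"angular":[0,0,0],"claw":0.0},
    {"slide":[0,0,0],"angular":[0,0,0],"claw":0.0},
    {"slide":[0,0,0],"angular":[0,0,0],"claw":0.0},
    {"slide":[0,0,0],"angular":[0,0,0],"claw":0.0},
  ],
)

```text
time_s: 6.6
ee_pos: [445.7, -38.8, 96.4]
orientation: [0.001, 0.341, 0.94, 0.001]
wrist_force: [-1.7, 1.4, 7.3]
opening: 0.105
gripper_force: 70.1
```

play_rows(
  targets=[
    {"slide":[0,0,-0.02],"angular":[0,0,0],"claw":0.0},
    {"slide":[0,0,-0.034],"angular":[0,0,0],"claw":0.0},
    {"slide":[0,0,-0.034],"angular":[0,0,0],"claw":0.0},
    {"slide":[0,0,-0.034],"angular":[0,0,0],"claw":0.0},
    {"slide":[0,0,-0.032],"angular":[0,0,0],"claw":0.0},
    {"slide":[-0.0249,0.0214,0],"angular":[0,0,0],"claw":0.0},
    {"slide":[-0.0249,0.0214,0],"angular":[0,0,0],"claw":0.0},
    {"slide":[-0.0249,0.0214,0],"angular":[0,0,0],"claw":0.0},
    {"slide":[-0.0249,0.0214,0],"angular":[0,0,0],"claw":0.0},
    {"slide":[-0.0249,0.0214,0],"angular":[0,0,0],"claw":0.0},
  ],
)

```text
time_s: 7.6
ee_pos: [609.9, -37.1, 249.1]
orientation: [-0.0, 0.341, 0.94, 0.0]
wrist_force: [0.3, -0.3, -1.3]
opening: 0.108
gripper_force: 69.0
```

play_rows(
  targets=[
    {"slide":[0,0,0],"angular":[0,0,-0.14],"claw":0.0},
    {"slide":[0,0,0],"angular":[0,0,-0.14],"claw":0.0},
    {"slide":[0,0,0],"angular":[0,0,-0.14],"claw":0.0},
    {"slide":[0,0,0],"angular":[0,0,-0.14],"claw":0.0},
    {"slide":[0,0,0],"angular":[0,0,-0.14],"claw":0.0},
    {"slide":[0,0,0],"angular":[0,0,-0.14],"claw":0.0},
    {"slide":[0,0,0],"angular":[0,0,-0.14],"claw":0.0},
    {"slide":[0,0,0],"angular":[0,0,-0.14],"claw":0.0},
    {"slide":[0,0,0],"angular":[0,0,-0.14],"claw":0.0},
    {"slide":[0,0,0],"angular":[0,0,-0.14],"claw":0.0},
  ],
)

```text
time_s: 8.6
ee_pos: [608.6, -37.0, 249.0]
orientation: [-0.0, -0.347, 0.938, 0.0]
wrist_force: [0.5, 0.1, -0.5]
opening: 0.108
gripper_force: 69.1
```

play_rows(
  targets=[
    {"slide":[0,0,0],"angular":[0,0,-0.14],"claw":0.0},
    {"slide":[0,0,0],"angular":[0,0,-0.14],"claw":0.0},
    {"slide":[0,0,0],"angular":[0,0,-0.14],"claw":0.0},
    {"slide":[0,0,0],"angular":[0,0,-0.14],"claw":0.0},
    {"slide":[0,0,0],"angular":[0,0,-0.14],"claw":0.0},
    {"slide":[0,0,0],"angular":[0,0,-0.14],"claw":0.0},
    {"slide":[0,0,0],"angular":[0,0,-0.14],"claw":0.0},
    {"slide":[0,0,0],"angular":[0,0,-0.14],"claw":0.0},
    {"slide":[0,0,0],"angular":[0,0,0],"claw":0.0},
    {"slide":[0,0,0],"angular":[0,0,0],"claw":0.0},
  ],
)

```text
time_s: 9.6
ee_pos: [608.8, -37.0, 249.0]
orientation: [-0.0, 0.79, -0.614, -0.0]
wrist_force: [0.4, -0.5, -1.5]
opening: 0.106
gripper_force: 69.0
```

Run:
```python
from h import *
im,Rc,c,s=wrist('w4');print(s['ee_pos'],yaw(s),s['joint_pos'],s['wrist_force'],s['moment'])
R,p=pose(s);np.savez('w4.npz',im=im,Rc=Rc,c=c,R=R,p=p)
cv2.imwrite('pics/w4b.png',cv2.resize(im[:300,80:460],None,fx=2,fy=2,interpolation=cv2.INTER_CUBIC))
```

```text
[608.76867061 -37.02418741 248.97377273] -75.69002604302314 [ 2.04280835e-01  4.01598870e-01 -1.09850277e-01 -2.49650341e-04
 -1.05943418e+00  4.55975151e-02] [ 0.42438193 -0.51387693 -1.45240941] [ 0.05344908  0.01285369 -0.03664788]
```

View pics/w4b.png

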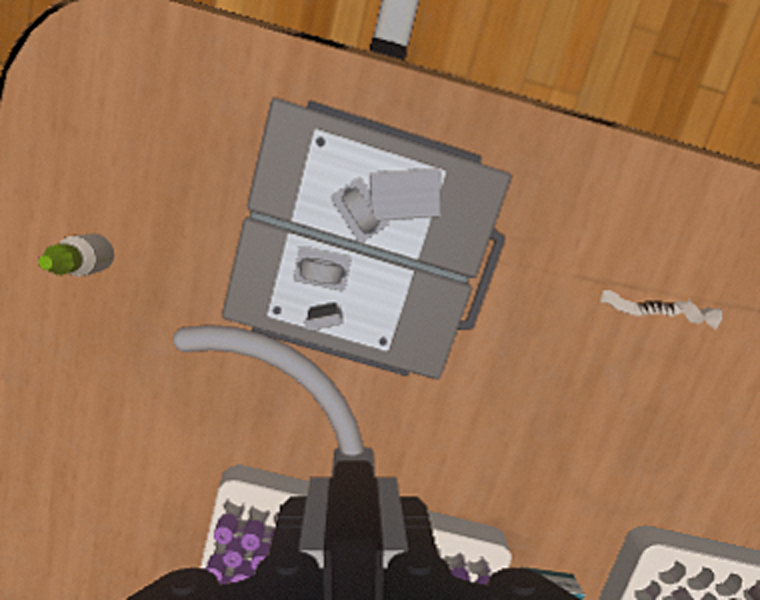

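The view shows the rod held cleanly, with its tip end at crop (177,338) and its base at (352,450). Flap corners are at crop (273,98), (512,176), (440,378) and (223,318). Eyes are at (360,210) and (322,268), the buffer at (323,316) and the foot rest at (405,193).

Run:
```python
from h import *
from scipy.optimize import least_squares
z=np.load('w4.npz');im,Rc,c,R,p=[z[k] for k in('im','Rc','c','R','p')]
g=cv2.cvtColor(im,cv2.COLOR_BGR2GRAY)
u0=np.float32([[273,98],[512,176],[440,378],[223,318]])/2+np.float32([80,0])
u=cv2.cornerSubPix(g,u0[:,None].copy(),(3,3),(-1,-1),(3,30,.01))[:,0];print((u-u0).round(1).tolist())
for uu in(u0,u):
    P=onz(*ray('wrist',uu,Rc,c),42);print(P.round(1)[:,:2].tolist(),[np.linalg.norm(P[i]-P[i-1]).round(1) for i in range(4)])
    # order: +x -y?, image: up=-y side, left=+x
    B=np.array([[55,-50],[-55,-50],[-55,50],[55,50.]])
    f=lambda v:(B@np.array([[np.cos(v[2]),np.sin(v[2])],[-np.sin(v[2]),np.cos(v[2])]])+v[:2]-P[:,:2]).ravel()
    r=least_squares(f,[616,-96,0]);x,y,a=r.x;print('box',x.round(1),y.round(1),np.degrees(a).round(2),r.fun.round(1))
    W=lambda b:np.r_[np.array([[np.cos(a),-np.sin(a)],[np.sin(a),np.cos(a)]])@b[:2]+[x,y],b[2]]
    pol=lambda t,zz:np.r_[-25+40*np.cos(np.radians(t)),10+40*np.sin(np.radians(t)),zz]
    for n,b in dict(eye_in=pol(-40,62),eye_out=pol(5,62),foot=pol(-70,49)).items():
        print(n,W(b).round(1),'crop',((proj(W(b),Rc,c)[0]-[80,0])*2).round(0))
# rod
hsv=cv2.cvtColor(im,cv2.COLOR_BGR2HSV)
m=((hsv[...,1]<60)&(hsv[...,2]>80)).astype(np.uint8);m[:161]=0;m[224:]=0;m[:,:160]=0;m[:,262:]=0
k0=np.zeros_like(m);k=[q for q in cv2.findContours(m,cv2.RETR_EXTERNAL,cv2.CHAIN_APPROX_NONE)[0] if cv2.pointPolygonTest(q,(180,169.),False)>=0][0]
cv2.drawContours(k0,[k],-1,1,-1);v,uu=np.nonzero(k0)
def tl(uv,h):
    c_,d=ray('wrist',uv,Rc,c);o=R.T@(c_-p);d=d@R;return o+d*((h-o[2])/d[:,2:])
t=tl(np.c_[uu,v],92.9)[:,:2];e=tl(k[:,0],92.9)[:,:2]
r=least_squares(lambda w:np.hypot(*(t-w[:2]).T)-w[2],[0,-40,40]);print('pin centre tool',r.x,'n',len(t))
r2=least_squares(lambda w:np.hypot(*(t-w[:2]).T)-40,[0,-40]);print('R=40',r2.x,r2.fun.std());q=r2.x
ang=np.degrees(np.arctan2((e-q)[:,0],(e-q)[:,1]));print('end angle (pin yaw offset +105 nominal)',ang.max(),ang.min())
```

```text
[[-0.20000000298023224, -0.699999988079071], [-0.10000000149011612, -0.800000011920929], [-0.8999999761581421, 0.4000000059604645], [0.0, 0.0]]
[[671.0, -145.7], [563.4, -141.1], [567.2, -45.1], [674.3, -48.1]] [np.float64(97.6), np.float64(107.7), np.float64(96.1), np.float64(107.2)]
box 618.9 -95.0 -2.06 [ 1.1 -1.3 -1.2 -1.9 -1.4  2.   1.4  1.1]
eye_in [ 624.  -110.9   62. ] crop [361. 211.]
eye_out [634.3 -82.   62. ] crop [321. 273.]
foot [ 606.6 -122.2   49. ] crop [406. 194.]
[[671.3, -146.2], [563.7, -141.7], [567.9, -44.4], [674.3, -48.1]] [np.float64(98.1), np.float64(107.7), np.float64(97.4), np.float64(106.4)]
box 619.3 -95.1 -2.16 [ 1.1 -1.  -1.2 -1.3 -1.7  1.4  1.8  0.9]
eye_in [ 624.3 -111.    62. ] crop [360. 210.]
eye_out [634.6 -82.2  62. ] crop [320. 273.]
foot [ 606.9 -122.2   49. ] crop [406. 194.]
pin centre tool [ 19.69087069 -27.77242847  26.35850895] n 2029
R=40 [  6.03554299 -35.36876561] 5.872573939562835
end angle (pin yaw offset +105 nominal) 112.22185428232295 7.030312801269099
```

Run:
```python
from h import *
from scipy.optimize import least_squares
z=np.load('w4.npz');im,Rc,c,R,p=[z[k] for k in('im','Rc','c','R','p')]
hsv=cv2.cvtColor(im,cv2.COLOR_BGR2HSV)
m=((hsv[...,1]<60)&(hsv[...,2]>80))
pts=[]
for u in range(172,246,2):
    col=np.nonzero(m[160:222,u])[0]
    if len(col): pts.append([u,160+col.max()+.5])
print(pts[::4])
def tl(uv,h):
    c_,d=ray('wrist',uv,Rc,c);o=R.T@(c_-p);d=d@R;return o+d*((h-o[2])/d[:,2:])
t=tl(pts,92.9)[:,:2]
for r0 in(36.5,):
    r=least_squares(lambda w:np.hypot(*(t-w[:2]).T)-r0,[0,-40],loss='soft_l1');print('centre',r.x,r.fun.round(1))
r=least_squares(lambda w:np.hypot(*(t-w[:2]).T)-w[2],[0,-40,36],loss='soft_l1');print('free',r.x)
v,uu=np.nonzero(m[160:180,160:180]);print('left end',uu.min()+160,v[uu==uu.min()]+160, tl([[uu.min()+160,169]],92.9))
s=manip.state();print(s['ee_pos'])
```

```text
[[172, np.float64(175.5)], [180, np.float64(174.5)], [188, np.float64(174.5)], [196, np.float64(175.5)], [204, np.float64(177.5)], [212, np.float64(180.5)], [220, np.float64(184.5)], [228, np.float64(190.5)], [236, np.float64(197.5)], [244, np.float64(209.5)]]
centre [  3.67004089 -40.18758246] [ 0.1 -0.1 -0.2  0.2  0.1  0.   0.   0.   0.1  0.1 -0.3 -0.2 -0.   0.2
 -0.1  0.2 -0.1  0.3  0.1 -0.  -0.1 -0.2 -0.2 -0.2 -0.1  0.1  0.2 -0.
 -0.2  0.1  0.   0.   0.1 -0.1  0.1  0.1  0. ]
free [  3.25649736 -40.37966448  36.92677995]
left end 167 [167 168 169 170 171 172] [[ 43.34528112 -49.75319818  92.9       ]]
[608.8160101  -36.98022278 248.96275276]
```

play_rows(
  targets=[
    {"slide":[0.0196,0.0329,0],"angular":[0,0,0],"claw":0.0},
    {"slide":[0.0196,0.0329,0],"angular":[0,0,0],"claw":0.0},
    {"slide":[0,0,0.03],"angular":[0,0,0],"claw":0.0},
    {"slide":[0,0,0.03],"angular":[0,0,0],"claw":0.0},
    {"slide":[0,0,0.029],"angular":[0,0,0],"claw":0.0},
    {"slide":[0,0,0],"angular":[0,0,0],"claw":0.0},
    {"slide":[0,0,0],"angular":[0,0,0],"claw":0.0},
    {"slide":[0,0,0],"angular":[0,0,0],"claw":0.0},
  ],
)

```text
time_s: 10.45
ee_pos: [556.3, -91.3, 161.7]
orientation: [-0.001, 0.791, -0.612, 0.001]
wrist_force: [-0.0, -0.4, -0.8]
opening: 0.108
gripper_force: 69.0
```

Run:
```python
from h import *
im,Rc,c,s=wrist('w5');print(s['ee_pos'],yaw(s),s['wrist_force'],s['moment'])
R,p=pose(s);np.savez('w5.npz',im=im,Rc=Rc,c=c,R=R,p=p)
cv2.imwrite('pics/w5b.png',cv2.resize(im[30:230,110:375],None,fx=3,fy=3,interpolation=cv2.INTER_CUBIC))
```

```text
[556.33908069 -91.27460221 161.70258527] -75.51119083344928 [-0.02094253 -0.38387142 -0.75823031] [ 0.01311603 -0.01307159 -0.04632205]
```

View pics/w5b.png

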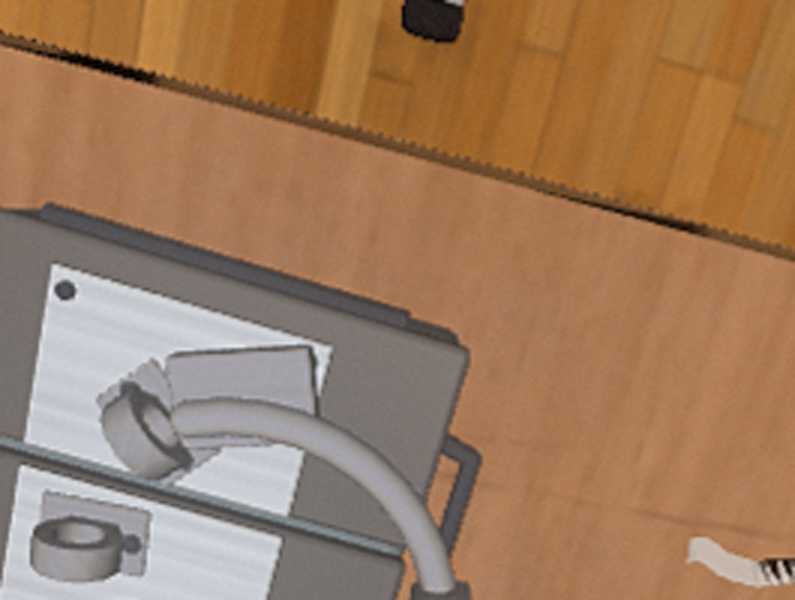

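The view shows the tip end at crop (175,418), just short of and beside the first eye's ring (centre about (148,428)). The foot rest's outer corners are at (170,355) and (308,347). I'll compare the pin with the box in this one view.

```bash
cat > rel.py <<'E'
from h import *
from scipy.optimize import least_squares
z=np.load('w5.npz');im,Rc,c,R,p=[z[k] for k in('im','Rc','c','R','p')]
cr=lambda a:np.float64(a)/3+[110,30]
by=np.radians(-2.1);Rb=np.array([[np.cos(by),-np.sin(by)],[np.sin(by),np.cos(by)]])
def bx(t,tan,rad):
    t=np.radians(t);e=np.array([np.cos(t),np.sin(t)]);n=np.array([-e[1],e[0]]);return np.array([-25,10])+e*(40+rad)+n*tan
P=onz(*ray('wrist',cr([[170,355],[308,347]]),Rc,c),49)
B=np.array([bx(-70,15,10),bx(-70,-15,10)])
print('box origin from corners',(P[:,:2]-B@Rb.T).round(1).tolist())
# plate corners check
Q=onz(*ray('wrist',cr([[470,350]]),Rc,c),42);print('flap corner',Q.round(1),'->origin',Q[0,:2]-Rb@[-55,-50])
for o in([619.2,-96],P[:,:2].mean(0)-(B@Rb.T).mean(0)):
    for n,b,h in(('eye_in top',bx(-40,0,0),62),('eye_in mid',bx(-40,0,0),52.5),('eye_out top',bx(5,0,0),62)):
        print(n,((proj(np.r_[o+Rb@b,h],Rc,c)[0]-[110,30])*3).round(0))
def tl(uv,h):
    c_,d=ray('wrist',uv,Rc,c);o=R.T@(c_-p);d=d@R;return o+d*((h-o[2])/d[:,2:])
# rod: outer edge & inner edge hand points (crop)
out=tl(cr([[205,398],[250,400],[300,412],[350,440],[400,490],[435,535]]),92.9)[:,:2]
inn=tl(cr([[190,438],[240,432],[280,440],[330,465],[375,510],[405,560]]),92.9)[:,:2]
f=lambda w:np.r_[np.hypot(*(out-w).T)-43.5,np.hypot(*(inn-w).T)-36.5]
r=least_squares(f,[3,-40]);print('pin centre tool',r.x,r.fun.round(1));print('end',tl(cr([[174,418]]),92.9))
C=p+R@np.r_[r.x,92.9];print('pin centre world',C)
for o in([619.2,-96],P[:,:2].mean(0)-(B@Rb.T).mean(0)): print('arc centre',o,(o+Rb@[-25,10]), 'pin-arc in tool',(R.T@np.r_[C[:2]-(o+Rb@[-25,10]),0]).round(1))
E
python3 rel.py
```

```text
box origin from corners [[617.8, -95.6], [619.4, -95.0]]
flap corner [[ 563.3 -143.    42. ]] ->origin [620.09119301 -95.00190855]
eye_in top [131. 441.]
eye_in mid [146. 430.]
eye_out top [ 60. 562.]
eye_in top [133. 446.]
eye_in mid [148. 434.]
eye_out top [ 63. 566.]
pin centre tool [  3.677577  -41.5522541] [-0.2 -0.1  0.1 -0.3 -0.9  0.4 -0.5  0.6  0.7  0.4 -0.2  0.1]
end [[ 43.15546248 -49.20744544  92.9       ]]
pin centre world [597.8071704  -84.45084044  68.94290543]
arc centre [619.2, -96] [594.58322724 -85.09062334] pin-arc in tool [ 0.2 -3.3  0. ]
arc centre [618.56949771 -95.2845867 ] [593.95272495 -84.37521005] pin-arc in tool [ 1.  -3.7  0. ]
```

play_rows(
  targets=[
    {"slide":[-0.0006,0.0025,0.006],"angular":[0,0,0],"claw":0.0},
    {"slide":[0,0,0.006],"angular":[0,0,0],"claw":0.0},
    {"slide":[0,0,0.002],"angular":[0,0,0],"claw":0.0},
    {"slide":[0,0,0.001],"angular":[0,0,0],"claw":0.0},
    {"slide":[0,0,0],"angular":[0,0,0],"claw":0.0},
    {"slide":[0,0,0],"angular":[0,0,0],"claw":0.0},
  ],
)

```text
time_s: 11.1
ee_pos: [552.5, -91.4, 145.1]
orientation: [0.0, 0.791, -0.612, -0.0]
wrist_force: [-1.3, 0.5, 2.7]
opening: 0.108
gripper_force: 69.5
```

Run:
```python
from h import *
im,Rc,c,s=wrist('w6');print(s['ee_pos'],yaw(s),s['wrist_force'],s['moment'])
R,p=pose(s);np.savez('w6.npz',im=im,Rc=Rc,c=c,R=R,p=p)
cv2.imwrite('pics/w6b.png',cv2.resize(im[120:220,130:270],None,fx=5,fy=5,interpolation=cv2.INTER_CUBIC))
```

```text
[552.47191686 -91.41416147 145.13308725] -75.51246908857482 [-1.33940975  0.49344998  2.66635974] [ 0.16221638  0.55842272 -0.1156938 ]
```

View pics/w6b.png

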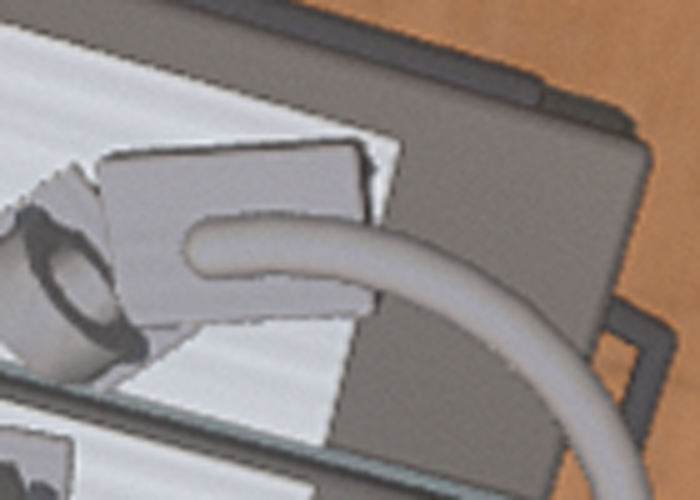

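The tip at crop (187,247) lies over the foot rest with very light contact. The ring bore ahead is at about (85,285). The foot rest corners are (100,155), (358,140), (380,295) and (140,325).

```bash
cat > rel2.py <<'E'
from h import *
from scipy.optimize import least_squares
z=np.load('w6.npz');im,Rc,c,R,p=[z[k] for k in('im','Rc','c','R','p')]
cr=lambda a:np.float64(a)/5+[130,120]
def bx(t,tan,rad):
    t=np.radians(t);e=np.array([np.cos(t),np.sin(t)]);n=np.array([-e[1],e[0]]);return np.array([-25,10])+e*(40+rad)+n*tan
P=onz(*ray('wrist',cr([[100,155],[358,140],[380,295],[140,325]]),Rc,c),49)[:,:2]
B=np.array([bx(-70,15,10),bx(-70,-15,10),bx(-70,-15,-10),bx(-70,15,-10)])
print([np.linalg.norm(P[i]-P[i-1]).round(1) for i in range(4)])
rot=lambda a:np.array([[np.cos(a),-np.sin(a)],[np.sin(a),np.cos(a)]])
r=least_squares(lambda v:(B@rot(v[2]).T+v[:2]-P).ravel(),[619,-95,0]);print('free',r.x[:2],np.degrees(r.x[2]),r.fun.round(1))
Rb=rot(np.radians(-2.1));o=(P-B@Rb.T).mean(0);A=o+Rb@[-25,10];print('origin',o,'arc',A)
zc=p[2]-52.5
def tl(uv):
    c_,d=ray('wrist',uv,Rc,c);o=R.T@(c_-p);d=d@R;return (o+d*((zc-o[2])/d[:,2:]))[:,:2]
out=tl(cr([[230,215],[300,215],[400,238],[480,275],[550,335],[610,410]]));inn=tl(cr([[225,278],[290,270],[370,285],[440,315],[510,375],[560,435]]))
r=least_squares(lambda w:np.r_[np.hypot(*(out-w).T)-43.5,np.hypot(*(inn-w).T)-36.5],[3,-40]);print('pin centre tool',r.x,r.fun.round(1))
C=p+R@np.r_[r.x,zc];d=R.T@np.r_[C[:2]-A,0];print('pin-arc tool',d.round(2))
e=tl(cr([[183,247]]))[0]-r.x;print('end rel',e,np.degrees(np.arctan2(e[0],e[1])))
E
python3 rel2.py
```

```text
[np.float64(19.9), np.float64(28.9), np.float64(17.9), np.float64(28.2)]
free [617.33385548 -95.78927227] -0.037806560703000314 [ 0.4  0.1 -0.2 -1.3 -1.1  0.7  0.9  0.5]
origin [618.31896801 -96.21510264] arc [593.70219525 -85.30572598]
pin centre tool [  3.66918769 -40.78467047] [-0.2 -0.2 -0.3 -0.1 -0.5 -0.2 -0.2  0.5  0.5  0.5 -0.1  0.3]
pin-arc tool [-0.73  0.68  0.  ]
end rel [39.50971583 -9.12731502] 103.00795536717777
```

play_rows(
  targets=[
    {"slide":[0.0004,-0.0004,-0.0012],"angular":[0,0,0],"claw":0.0},
    {"slide":[0,0,0],"angular":[0,0,0],"claw":0.0},
    {"slide":[0.00101,8e-05,0],"angular":[0,0,-0.025],"claw":0.0},
    {"slide":[0.00101,8e-05,0],"angular":[0,0,-0.025],"claw":0.0},
    {"slide":[0.00101,8e-05,0],"angular":[0,0,-0.025],"claw":0.0},
    {"slide":[0.00101,8e-05,0],"angular":[0,0,-0.025],"claw":0.0},
    {"slide":[0.00101,8e-05,0],"angular":[0,0,-0.025],"claw":0.0},
    {"slide":[0.00101,8e-05,0],"angular":[0,0,-0.025],"claw":0.0},
    {"slide":[0,0,0],"angular":[0,0,0],"claw":0.0},
    {"slide":[0,0,0],"angular":[0,0,0],"claw":0.0},
  ],
)

```text
time_s: 12.15
ee_pos: [554.5, -97.6, 146.1]
orientation: [-0.0, 0.834, -0.551, 0.0]
wrist_force: [-0.9, 0.4, -1.2]
opening: 0.106
gripper_force: 69.0
```

Run:
```python
from h import *
im,Rc,c,s=wrist('w7');print(s['ee_pos'],yaw(s),s['wrist_force'],s['moment'])
R,p=pose(s);np.savez('w7.npz',im=im,Rc=Rc,c=c,R=R,p=p)
A=np.array([593.8,-85.3]);C=p+R@[3.7,-40.4,92.9];print('pin-arc tool',(R.T@np.r_[C[:2]-A,0]).round(2))
cv2.imwrite('pics/w7b.png',cv2.resize(im[120:220,130:270],None,fx=5,fy=5,interpolation=cv2.INTER_CUBIC))
```

```text
[554.46060915 -97.62121036 146.11720693] -66.92460805237536 [-0.91283919  0.39289152 -1.19842708] [-0.01631875  0.05933443  0.02959028]
pin-arc tool [-0.38  0.62 -0.  ]
```

View pics/w7b.png

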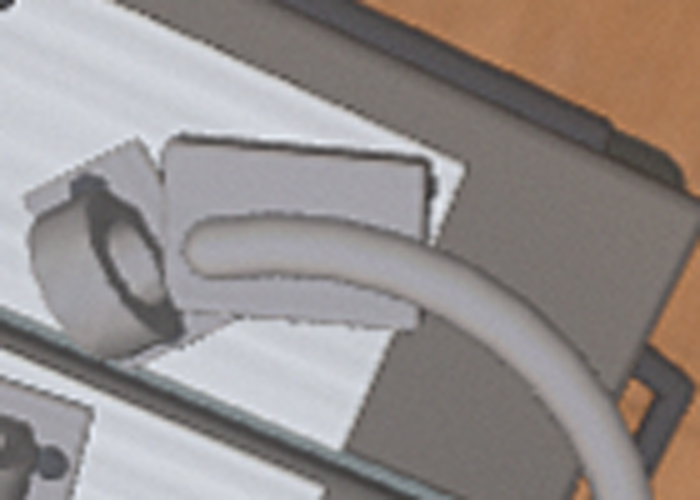

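The bore mouth at crop (137,262) lies on the rod's continued arc, so alignment is good. I'll feed in gently and watch the forces.

play_rows(
  targets=[
    {"slide":[0.00101,-0.0002,0],"angular":[0,0,-0.02],"claw":0.0},
    {"slide":[0.00081,7e-05,0],"angular":[0,0,-0.02],"claw":0.0},
    {"slide":[0.00081,7e-05,0],"angular":[0,0,-0.02],"claw":0.0},
    {"slide":[0.00081,7e-05,0],"angular":[0,0,-0.02],"claw":0.0},
    {"slide":[0,0,0],"angular":[0,0,0],"claw":0.0},
  ],
)

```text
time_s: 12.7
ee_pos: [555.9, -100.8, 146.1]
orientation: [-0.0, 0.856, -0.517, 0.0]
wrist_force: [-0.2, -0.2, -0.2]
opening: 0.11
gripper_force: 69.0
```

play_rows(
  targets=[
    {"slide":[0.00081,7e-05,0],"angular":[0,0,-0.02],"claw":0.0},
    {"slide":[0.00081,7e-05,0],"angular":[0,0,-0.02],"claw":0.0},
    {"slide":[0.00081,7e-05,0],"angular":[0,0,-0.02],"claw":0.0},
    {"slide":[0,0,0],"angular":[0,0,0],"claw":0.0},
  ],
)

```text
time_s: 13.1
ee_pos: [556.9, -103.0, 146.1]
orientation: [-0.0, 0.871, -0.491, 0.0]
wrist_force: [0.3, -0.2, -0.9]
opening: 0.113
gripper_force: 69.0
```

```bash
cat > st.py <<'E'
from h import *
s=manip.state();R,p=pose(s)
A=np.array([593.8,-85.3]);C=p+R@[3.7,-40.4,92.9];f=s['wrist_force'];g=f-[-.1,-.2,-1.1]
m=s['moment'];gw=R@[0,0,0]
# moment about pin centre axis (both reference guesses: at TCP)
mz=m[2]+np.cross((p-C)/1000,f)[2]
print(s['time_s'],p.round(1),'tip ang',round(yaw(s)-90+100+2.1,1),'f tool',(R.T@g).round(2),'m',m.round(3),'mz@centre',round(mz,3),'pin-arc tool',(R.T@np.r_[C[:2]-A,0]).round(2)[:2],'q6',s['joint_pos'][5].round(2))
E
python3 st.py
```

```text
13.1 [ 556.9 -103.   146.1] tip ang -46.8 f tool [ 0.2  -0.31 -0.24] m [0.054 0.019 0.016] mz@centre 0.028 pin-arc tool [-0.17  0.32] q6 0.44
```

play_rows(
  targets=[
    {"slide":[0.00081,7e-05,0],"angular":[0,0,-0.02],"claw":0.0},
    {"slide":[0.00081,7e-05,0],"angular":[0,0,-0.02],"claw":0.0},
    {"slide":[0.00081,7e-05,0],"angular":[0,0,-0.02],"claw":0.0},
    {"slide":[0.00081,7e-05,0],"angular":[0,0,-0.02],"claw":0.0},
    {"slide":[0.00081,7e-05,0],"angular":[0,0,-0.02],"claw":0.0},
  ],
)

```text
time_s: 13.6
ee_pos: [558.9, -106.6, 146.1]
orientation: [0.0, 0.895, -0.447, -0.0]
wrist_force: [0.4, 0.5, -1.1]
opening: 0.106
gripper_force: 69.0
```

play_rows(
  targets=[
    {"slide":[0.00081,7e-05,0],"angular":[0,0,-0.02],"claw":0.0},
    {"slide":[0.00081,7e-05,0],"angular":[0,0,-0.02],"claw":0.0},
    {"slide":[0.00081,7e-05,0],"angular":[0,0,-0.02],"claw":0.0},
    {"slide":[0.00081,7e-05,0],"angular":[0,0,-0.02],"claw":0.0},
    {"slide":[0.00081,7e-05,0],"angular":[0,0,-0.02],"claw":0.0},
    {"slide":[0,0,0],"angular":[0,0,0],"claw":0.0},
  ],
)

```text
time_s: 14.2
ee_pos: [561.1, -110.0, 146.1]
orientation: [-0.0, 0.916, -0.402, 0.0]
wrist_force: [-0.8, 0.0, -0.8]
opening: 0.105
gripper_force: 69.0
```

```bash
python3 st.py
```

```text
14.2 [ 561.1 -110.   146.1] tip ang -35.3 f tool [-0.64  0.39 -0.29] m [0.    0.003 0.026] mz@centre 0.006 pin-arc tool [-0.21  0.35] q6 0.65
```

play_rows(
  targets=[
    {"slide":[0.00081,7e-05,0],"angular":[0,0,-0.02],"claw":0.0},
    {"slide":[0.00081,7e-05,0],"angular":[0,0,-0.02],"claw":0.0},
    {"slide":[0.00081,7e-05,0],"angular":[0,0,-0.02],"claw":0.0},
    {"slide":[0.00081,7e-05,0],"angular":[0,0,-0.02],"claw":0.0},
    {"slide":[0.00081,7e-05,0],"angular":[0,0,-0.02],"claw":0.0},
    {"slide":[0.00081,7e-05,0],"angular":[0,0,-0.02],"claw":0.0},
    {"slide":[0.00081,7e-05,0],"angular":[0,0,-0.02],"claw":0.0},
    {"slide":[0.00081,7e-05,0],"angular":[0,0,-0.02],"claw":0.0},
  ],
)

```text
time_s: 15.0
ee_pos: [565.5, -114.8, 146.1]
orientation: [-0.0, 0.945, -0.327, 0.0]
wrist_force: [-0.6, 0.4, -1.4]
opening: 0.11
gripper_force: 69.1
```

play_rows(
  targets=[
    {"slide":[0.00081,7e-05,0],"angular":[0,0,-0.02],"claw":0.0},
    {"slide":[0.00081,7e-05,0],"angular":[0,0,-0.02],"claw":0.0},
    {"slide":[0.00081,7e-05,0],"angular":[0,0,-0.02],"claw":0.0},
    {"slide":[0.00081,7e-05,0],"angular":[0,0,-0.02],"claw":0.0},
    {"slide":[0.00081,7e-05,0],"angular":[0,0,-0.02],"claw":0.0},
    {"slide":[0.00081,7e-05,0],"angular":[0,0,-0.02],"claw":0.0},
    {"slide":[0.00081,7e-05,0],"angular":[0,0,-0.02],"claw":0.0},
    {"slide":[0.00081,7e-05,0],"angular":[0,0,-0.02],"claw":0.0},
    {"slide":[0,0,0],"angular":[0,0,0],"claw":0.0},
  ],
)

```text
time_s: 15.9
ee_pos: [570.6, -118.9, 146.1]
orientation: [-0.0, 0.968, -0.251, 0.0]
wrist_force: [-0.3, 0.2, -0.7]
opening: 0.106
gripper_force: 69.0
```

```bash
python3 st.py
```

```text
15.9 [ 570.6 -118.9  146.1] tip ang -17.0 f tool [-0.36 -0.29 -0.38] m [-0.016 -0.036  0.032] mz@centre 0.018 pin-arc tool [-0.28  0.27] q6 0.99
```

play_rows(
  targets=[
    {"slide":[0.00081,7e-05,0],"angular":[0,0,-0.02],"claw":0.0},
    {"slide":[0.00081,7e-05,0],"angular":[0,0,-0.02],"claw":0.0},
    {"slide":[0.00081,7e-05,0],"angular":[0,0,-0.02],"claw":0.0},
    {"slide":[0.00081,7e-05,0],"angular":[0,0,-0.02],"claw":0.0},
    {"slide":[0.00081,7e-05,0],"angular":[0,0,-0.02],"claw":0.0},
    {"slide":[0.00081,7e-05,0],"angular":[0,0,-0.02],"claw":0.0},
    {"slide":[0.00081,7e-05,0],"angular":[0,0,-0.02],"claw":0.0},
    {"slide":[0.00081,7e-05,0],"angular":[0,0,-0.02],"claw":0.0},
  ],
)

```text
time_s: 16.7
ee_pos: [576.1, -122.2, 146.1]
orientation: [-0.0, 0.985, -0.172, 0.0]
wrist_force: [0.1, -0.1, -0.5]
opening: 0.109
gripper_force: 69.1
```

play_rows(
  targets=[
    {"slide":[0.00081,7e-05,0],"angular":[0,0,-0.02],"claw":0.0},
    {"slide":[0.00081,7e-05,0],"angular":[0,0,-0.02],"claw":0.0},
    {"slide":[0,0,0],"angular":[0,0,0],"claw":0.0},
  ],
)

```text
time_s: 17.0
ee_pos: [577.7, -122.8, 146.1]
orientation: [0.0, 0.988, -0.153, 0.0]
wrist_force: [-0.1, 0.4, -0.4]
opening: 0.104
gripper_force: 69.0
```

play_rows(
  targets=[
    {"slide":[0.00081,7e-05,0],"angular":[0,0,-0.02],"claw":0.0},
    {"slide":[0.00081,7e-05,0],"angular":[0,0,-0.02],"claw":0.0},
    {"slide":[0,0,0],"angular":[0,0,0],"claw":0.0},
  ],
)

```text
time_s: 17.3
ee_pos: [579.2, -123.4, 146.1]
orientation: [0.0, 0.991, -0.133, 0.0]
wrist_force: [0.2, 0.0, -0.4]
opening: 0.108
gripper_force: 69.0
```

```bash
python3 st.py
```

```text
17.3 [ 579.2 -123.4  146.1] tip ang -3.2 f tool [ 0.28 -0.29 -0.73] m [-0.045  0.028  0.021] mz@centre 0.031 pin-arc tool [-0.31  0.23] q6 1.24
```

play_rows(
  targets=[
    {"slide":[0.00081,7e-05,0],"angular":[0,0,-0.02],"claw":0.0},
    {"slide":[0.00081,7e-05,0],"angular":[0,0,-0.02],"claw":0.0},
    {"slide":[0.00081,7e-05,0],"angular":[0,0,-0.02],"claw":0.0},
    {"slide":[0.00081,7e-05,0],"angular":[0,0,-0.02],"claw":0.0},
    {"slide":[0,0,0],"angular":[0,0,0],"claw":0.0},
  ],
)

```text
time_s: 17.8
ee_pos: [582.3, -124.5, 146.1]
orientation: [0.0, 0.996, -0.094, 0.0]
wrist_force: [-0.2, -0.1, -2.0]
opening: 0.11
gripper_force: 69.0
```

play_rows(
  targets=[
    {"slide":[0.00081,7e-05,0],"angular":[0,0,-0.02],"claw":0.0},
    {"slide":[0.00081,7e-05,0],"angular":[0,0,-0.02],"claw":0.0},
    {"slide":[0.00081,7e-05,0],"angular":[0,0,-0.02],"claw":0.0},
    {"slide":[0.00081,7e-05,0],"angular":[0,0,-0.02],"claw":0.0},
    {"slide":[0,0,0],"angular":[0,0,0],"claw":0.0},
  ],
)

```text
time_s: 18.3
ee_pos: [585.4, -125.2, 146.1]
orientation: [0.0, 0.999, -0.054, 0.0]
wrist_force: [-0.1, -0.0, 0.0]
opening: 0.108
gripper_force: 69.0
```

play_rows(
  targets=[
    {"slide":[0.00081,7e-05,0],"angular":[0,0,-0.02],"claw":0.0},
    {"slide":[0.00081,7e-05,0],"angular":[0,0,-0.02],"claw":0.0},
    {"slide":[0.00081,7e-05,0],"angular":[0,0,-0.02],"claw":0.0},
    {"slide":[0.00081,7e-05,0],"angular":[0,0,-0.02],"claw":0.0},
    {"slide":[0.00081,7e-05,0],"angular":[0,0,-0.02],"claw":0.0},
    {"slide":[0,0,0],"angular":[0,0,0],"claw":0.0},
  ],
)

```text
time_s: 18.9
ee_pos: [590.1, -125.8, 146.2]
orientation: [-0.0, 1.0, -0.004, 0.001]
wrist_force: [3.9, -1.4, -2.3]
opening: 0.107
gripper_force: 69.5
```

```bash
python3 st.py
```

```text
18.9 [ 590.1 -125.8  146.2] tip ang 11.7 f tool [3.99 1.16 1.23] m [-0.586 -0.922 -0.2  ] mz@centre -0.038 pin-arc tool [0.43 0.17] q6 1.51
```

play_rows(
  targets=[
    {"slide":[0,0,0],"angular":[0,0,0],"claw":0.0},
    {"slide":[0,0,0],"angular":[0,0,0],"claw":0.0},
  ],
)

```text
time_s: 19.1
ee_pos: [589.9, -125.8, 146.3]
orientation: [-0.0, 1.0, -0.004, 0.001]
wrist_force: [4.1, -2.2, -3.0]
opening: 0.103
gripper_force: 69.6
```

```bash
python3 - <<'E'
from h import *
s=manip.state();print(s['joint_pos'],s['joint_vel'].round(3),s['effort'].round(2))
E
python3 st.py
```

```text
[ 5.81113939e-02  4.99275463e-01 -2.43254950e-01  1.20206594e-04
 -8.26600049e-01  1.50459510e+00] [ 0.     0.001 -0.001 -0.    -0.001  0.001] [  0.71 -42.45  13.62   2.91  -1.17   0.26]
19.1 [ 589.9 -125.8  146.3] tip ang 11.6 f tool [4.24 1.97 1.88] m [-0.667 -1.247 -0.297] mz@centre -0.121 pin-arc tool [0.3 0.1] q6 1.5
```

play_rows(
  targets=[
    {"slide":[0.0007,0.0004,0.0002],"angular":[0,0,0],"claw":0.0},
    {"slide":[0,0,0],"angular":[0,0,0],"claw":0.0},
    {"slide":[0,0,0],"angular":[0,0,0],"claw":0.0},
  ],
)

```text
time_s: 19.4
ee_pos: [590.2, -126.0, 146.1]
orientation: [-0.0, 1.0, -0.004, 0.0]
wrist_force: [3.4, -0.8, -1.9]
opening: 0.106
gripper_force: 69.4
```

```bash
python3 st.py
```

```text
19.4 [ 590.2 -126.   146.1] tip ang 11.7 f tool [3.5  0.53 0.81] m [-0.047 -0.932 -0.15 ] mz@centre -0.01 pin-arc tool [0.46 0.35] q6 1.51
```

play_rows(
  targets=[
    {"slide":[0.0008,0.0001,0.0001],"angular":[0,0,0],"claw":0.0},
    {"slide":[0,0,0],"angular":[0,0,0],"claw":0.0},
    {"slide":[0,0,0],"angular":[0,0,0],"claw":0.0},
  ],
)

```text
time_s: 19.7
ee_pos: [590.5, -126.3, 145.8]
orientation: [-0.0, 1.0, -0.004, -0.0]
wrist_force: [1.8, 1.0, -0.2]
opening: 0.109
gripper_force: 69.3
```

```bash
python3 st.py
python3 - <<'E'
from h import *
im,Rc,c,s=wrist('w8');R,p=pose(s);print(p, R.round(4).tolist())
np.savez('w8.npz',im=im,Rc=Rc,c=c,R=R,p=p)
E
```

```text
19.7 [ 590.5 -126.3  145.8] tip ang 11.7 f tool [ 1.85 -1.26 -0.88] m [ 0.2   -0.408 -0.025] mz@centre 0.042 pin-arc tool [0.62 0.56] q6 1.51
[ 590.47796323 -126.25007134  145.81321439] [[1.0, -0.0079, -0.0008], [-0.0079, -1.0, 0.0001], [-0.0008, -0.0001, -1.0]]
```

play_rows(
  targets=[
    {"slide":[0.0011,-0.0001,-0.0001],"angular":[0,0,-0.02],"claw":0.0},
    {"slide":[0.00081,7e-05,0],"angular":[0,0,-0.02],"claw":0.0},
    {"slide":[0.00081,7e-05,0],"angular":[0,0,-0.02],"claw":0.0},
    {"slide":[0,0,0],"angular":[0,0,0],"claw":0.0},
  ],
)

```text
time_s: 20.15
ee_pos: [593.3, -126.4, 145.7]
orientation: [-0.0, 1.0, 0.026, -0.0]
wrist_force: [0.8, -0.2, -0.3]
opening: 0.109
gripper_force: 69.2
```

```bash
python3 st.py
```

```text
20.15 [ 593.3 -126.4  145.7] tip ang 15.1 f tool [ 0.94  0.02 -0.82] m [-0.105 -0.266 -0.081] mz@centre -0.047 pin-arc tool [1.   0.63] q6 1.57
```

play_rows(
  targets=[
    {"slide":[0.00081,7e-05,0],"angular":[0,0,-0.02],"claw":0.0},
    {"slide":[0.00081,7e-05,0],"angular":[0,0,-0.02],"claw":0.0},
    {"slide":[0,0,0],"angular":[0,0,0],"claw":0.0},
  ],
)

```text
time_s: 20.45
ee_pos: [595.1, -126.3, 145.8]
orientation: [-0.0, 0.999, 0.046, -0.0]
wrist_force: [0.4, -0.0, -1.3]
opening: 0.105
gripper_force: 69.2
```

```bash
python3 st.py
```

```text
20.45 [ 595.1 -126.3  145.8] tip ang 17.4 f tool [ 0.52 -0.13  0.22] m [-0.018 -0.193 -0.061] mz@centre -0.044 pin-arc tool [1.12 0.57] q6 1.61
```

play_rows(
  targets=[
    {"slide":[0.00081,7e-05,0],"angular":[0,0,-0.02],"claw":0.0},
    {"slide":[0.0004,3e-05,0],"angular":[0,0,-0.01],"claw":0.0},
    {"slide":[0,0,0],"angular":[0,0,0],"claw":0.0},
  ],
)

```text
time_s: 20.75
ee_pos: [596.3, -126.4, 145.8]
orientation: [-0.0, 0.998, 0.061, -0.0]
wrist_force: [0.7, -0.0, -0.8]
opening: 0.111
gripper_force: 69.1
```

```bash
python3 st.py
```

```text
20.75 [ 596.3 -126.4  145.8] tip ang 19.1 f tool [ 0.82 -0.09 -0.3 ] m [-0.08  -0.186 -0.032] mz@centre -0.003 pin-arc tool [1.16 0.65] q6 1.64
```

play_rows(
  targets=[
    {"slide":[0.0004,3e-05,0],"angular":[0,0,-0.01],"claw":0.0},
    {"slide":[0.0004,3e-05,0],"angular":[0,0,-0.01],"claw":0.0},
    {"slide":[0.0004,3e-05,0],"angular":[0,0,-0.01],"claw":0.0},
    {"slide":[0,0,0],"angular":[0,0,0],"claw":0.0},
  ],
)

```text
time_s: 21.15
ee_pos: [597.6, -126.3, 145.9]
orientation: [-0.0, 0.997, 0.076, -0.0]
wrist_force: [0.2, 0.3, -0.2]
opening: 0.108
gripper_force: 69.1
```

```bash
python3 st.py
```

```text
21.15 [ 597.6 -126.3  145.9] tip ang 20.8 f tool [ 0.34 -0.48 -0.89] m [ 0.004 -0.184 -0.039] mz@centre -0.032 pin-arc tool [1.18 0.68] q6 1.67
```

play_rows(
  targets=[
    {"slide":[0.0004,3e-05,0],"angular":[0,0,-0.01],"claw":0.0},
    {"slide":[0.0004,3e-05,0],"angular":[0,0,-0.01],"claw":0.0},
    {"slide":[0,0,0],"angular":[0,0,0],"claw":0.0},
  ],
)

```text
time_s: 21.45
ee_pos: [598.4, -126.2, 145.9]
orientation: [-0.0, 0.996, 0.086, -0.0]
wrist_force: [-0.1, -0.3, -1.3]
opening: 0.109
gripper_force: 69.1
```

```bash
python3 st.py
```

```text
21.45 [ 598.4 -126.2  145.9] tip ang 22.0 f tool [-0.06  0.12  0.19] m [-0.013 -0.218 -0.033] mz@centre -0.039 pin-arc tool [1.2 0.7] q6 1.69
```

Run:
```python
from h import *
z=np.load('w4.npz');im,Rc,c=z['im'],z['Rc'],z['c']
a=np.radians(-2.1);Rb=np.array([[np.cos(a),-np.sin(a)],[np.sin(a),np.cos(a)]])
for uv,h in(([325,318],59),([323,304],46),([325,320],59)):
    P=onz(*ray('wrist',[np.array(uv)/2+[80,0]],Rc,c),h)[0,:2]
    b=Rb.T@(P-[593.8,-85.3]);print(b,np.hypot(*b),np.degrees(np.arctan2(b[1],b[0])))
```

```text
[33.33641261 23.25024934] 40.64345580845712 34.89357830995011
[35.83059897 19.83011814] 40.951989055984136 28.961934834983573
[33.09743844 24.10823429] 40.94688501003407 36.069662762976314
```

play_rows(
  targets=[
    {"slide":[0.0004,3e-05,0],"angular":[0,0,-0.01],"claw":0.0},
    {"slide":[0.0004,3e-05,0],"angular":[0,0,-0.01],"claw":0.0},
    {"slide":[0.0004,3e-05,0],"angular":[0,0,-0.01],"claw":0.0},
    {"slide":[0,0,0],"angular":[0,0,0],"claw":0.0},
  ],
)

```text
time_s: 21.85
ee_pos: [599.6, -126.1, 145.9]
orientation: [-0.0, 0.995, 0.101, -0.0]
wrist_force: [1.1, 0.3, -0.5]
opening: 0.109
gripper_force: 69.1
```

```bash
python3 st.py
```

```text
21.85 [ 599.6 -126.1  145.9] tip ang 23.7 f tool [ 1.24 -0.26 -0.61] m [-0.057 -0.084 -0.058] mz@centre -0.014 pin-arc tool [1.13 0.73] q6 1.72
```

play_rows(
  targets=[
    {"slide":[0.0004,3e-05,0],"angular":[0,0,-0.01],"claw":0.0},
    {"slide":[0.0004,3e-05,0],"angular":[0,0,-0.01],"claw":0.0},
    {"slide":[0,0,0],"angular":[0,0,0],"claw":0.0},
  ],
)

```text
time_s: 22.15
ee_pos: [600.4, -126.0, 145.9]
orientation: [-0.0, 0.994, 0.111, -0.0]
wrist_force: [0.5, 0.0, -1.9]
opening: 0.11
gripper_force: 69.1
```

```bash
python3 st.py
```

```text
22.15 [ 600.4 -126.   145.9] tip ang 24.8 f tool [ 0.68 -0.08  0.75] m [ 0.035 -0.1   -0.05 ] mz@centre -0.028 pin-arc tool [1.12 0.73] q6 1.74
```

play_rows(
  targets=[
    {"slide":[0.0004,3e-05,0],"angular":[0,0,-0.01],"claw":0.0},
    {"slide":[0,0,0],"angular":[0,0,0],"claw":0.0},
  ],
)

```text
time_s: 22.35
ee_pos: [600.7, -125.9, 145.9]
orientation: [-0.0, 0.993, 0.116, -0.0]
wrist_force: [-0.1, 1.0, -1.6]
opening: 0.107
gripper_force: 69.1
```

```bash
python3 st.py
```

```text
22.35 [ 600.7 -125.9  145.9] tip ang 25.4 f tool [ 0.27 -1.16  0.49] m [ 0.05  -0.083 -0.038] mz@centre -0.037 pin-arc tool [1.1  0.74] q6 1.75
```

play_rows(
  targets=[
    {"slide":[0.0004,3e-05,0],"angular":[0,0,-0.01],"claw":0.0},
    {"slide":[0.0004,3e-05,0],"angular":[0,0,-0.01],"claw":0.0},
    {"slide":[0,0,0],"angular":[0,0,0],"claw":0.0},
  ],
)

```text
time_s: 22.65
ee_pos: [601.5, -125.8, 145.9]
orientation: [-0.0, 0.992, 0.126, -0.0]
wrist_force: [0.8, -0.6, -1.3]
opening: 0.107
gripper_force: 69.1
```

```bash
python3 st.py
```

```text
22.65 [ 601.5 -125.8  145.9] tip ang 26.6 f tool [0.81 0.59 0.2 ] m [ 0.033 -0.059 -0.024] mz@centre 0.006 pin-arc tool [1.05 0.78] q6 1.77
```

play_rows(
  targets=[
    {"slide":[0.0004,3e-05,0],"angular":[0,0,-0.01],"claw":0.0},
    {"slide":[0,0,0],"angular":[0,0,0],"claw":0.0},
  ],
)

```text
time_s: 22.85
ee_pos: [602.0, -125.7, 145.9]
orientation: [-0.0, 0.991, 0.131, -0.0]
wrist_force: [0.5, -0.2, -0.6]
opening: 0.109
gripper_force: 69.1
```

```bash
python3 st.py
```

```text
22.85 [ 602.  -125.7  145.9] tip ang 27.1 f tool [ 0.61  0.2  -0.51] m [ 0.008 -0.099 -0.067] mz@centre -0.047 pin-arc tool [1.08 0.77] q6 1.78
```

play_rows(
  targets=[
    {"slide":[0.0004,3e-05,0],"angular":[0,0,-0.01],"claw":0.0},
    {"slide":[0.0004,3e-05,0],"angular":[0,0,-0.01],"claw":0.0},
    {"slide":[0,0,0],"angular":[0,0,0],"claw":0.0},
  ],
)

```text
time_s: 23.15
ee_pos: [602.7, -125.8, 145.9]
orientation: [0.0, 0.99, 0.141, -0.0]
wrist_force: [0.7, -1.9, -0.6]
opening: 0.103
gripper_force: 69.3
```

```bash
python3 st.py
```

```text
23.15 [ 602.7 -125.8  145.9] tip ang 28.3 f tool [ 0.28  1.81 -0.53] m [-0.457 -0.121 -0.123] mz@centre -0.11 pin-arc tool [1.   1.02] q6 1.8
```

play_rows(
  targets=[
    {"slide":[0.0004,3e-05,0],"angular":[0,0,-0.01],"claw":0.0},
    {"slide":[0,0,0],"angular":[0,0,0],"claw":0.0},
  ],
)

```text
time_s: 23.35
ee_pos: [603.1, -125.8, 145.9]
orientation: [0.0, 0.989, 0.145, -0.0]
wrist_force: [0.2, -2.4, -1.6]
opening: 0.104
gripper_force: 69.8
```

```bash
python3 st.py
```

```text
23.35 [ 603.1 -125.8  145.9] tip ang 28.8 f tool [-0.33  2.22  0.46] m [-0.739 -0.047 -0.204] mz@centre -0.215 pin-arc tool [0.91 1.12] q6 1.81
```

play_rows(
  targets=[
    {"slide":[0.0004,3e-05,0],"angular":[0,0,-0.01],"claw":0.0},
    {"slide":[0,0,0],"angular":[0,0,0],"claw":0.0},
    {"slide":[0,0,0],"angular":[0,0,0],"claw":0.0},
  ],
)

```text
time_s: 23.65
ee_pos: [603.4, -125.8, 146.0]
orientation: [0.0, 0.989, 0.15, -0.0]
wrist_force: [-1.6, -5.3, -0.4]
opening: 0.11
gripper_force: 70.6
```

```bash
python3 st.py
```

```text
23.65 [ 603.4 -125.8  146. ] tip ang 29.4 f tool [-2.93  4.4  -0.68] m [-1.383  0.1   -0.351] mz@centre -0.459 pin-arc tool [0.75 1.18] q6 1.82
```

play_rows(
  targets=[
    {"slide":[-0.0001,0,0],"angular":[0,0,0.003],"claw":0.0},
    {"slide":[0,0,0],"angular":[0,0,0],"claw":0.0},
    {"slide":[0,0,0],"angular":[0,0,0],"claw":0.0},
    {"slide":[0,0,0],"angular":[0,0,0],"claw":0.0},
  ],
)

```text
time_s: 24.05
ee_pos: [603.3, -125.7, 146.0]
orientation: [0.0, 0.989, 0.149, -0.0]
wrist_force: [-0.3, -4.8, 0.4]
opening: 0.106
gripper_force: 70.4
```

```bash
python3 st.py
```

```text
24.05 [ 603.3 -125.7  146. ] tip ang 29.2 f tool [-1.58  4.36 -1.46] m [-1.615  0.113 -0.326] mz@centre -0.379 pin-arc tool [0.86 1.07] q6 1.81
```

play_rows(
  targets=[
    {"slide":[0,0,0],"angular":[0,0,0],"claw":0.0},
    {"slide":[0,0,0],"angular":[0,0,0],"claw":0.0},
    {"slide":[0,0,0],"angular":[0,0,0],"claw":0.0},
    {"slide":[0,0,0],"angular":[0,0,0],"claw":0.0},
  ],
)

```text
time_s: 24.45
ee_pos: [603.3, -125.7, 146.0]
orientation: [0.0, 0.989, 0.149, -0.0]
wrist_force: [-0.7, -5.3, -0.3]
opening: 0.111
gripper_force: 70.4
```

```bash
python3 st.py
```

```text
24.45 [ 603.3 -125.7  146. ] tip ang 29.2 f tool [-2.05  4.73 -0.83] m [-1.581  0.042 -0.276] mz@centre -0.347 pin-arc tool [0.87 1.07] q6 1.81
```

play_rows(
  targets=[
    {"slide":[0,0,0.0003],"angular":[0,0,0],"claw":0.0},
    {"slide":[0,0,0],"angular":[0,0,0],"claw":0.0},
    {"slide":[0,0,0],"angular":[0,0,0],"claw":0.0},
  ],
  squeeze=25,
)

```text
time_s: 24.75
ee_pos: [603.4, -125.8, 145.9]
orientation: [0.0, 0.989, 0.149, -0.0]
wrist_force: [-0.1, -4.9, 0.9]
opening: 0.106
gripper_force: 70.5
```

```bash
python3 st.py
```

```text
24.75 [ 603.4 -125.8  145.9] tip ang 29.2 f tool [-1.36  4.48 -2.02] m [-1.538  0.19  -0.31 ] mz@centre -0.353 pin-arc tool [0.9  1.12] q6 1.81
```

play_rows(
  targets=[
    {"slide":[0,0,0],"angular":[0,0,0],"claw":0.014},
    {"slide":[0,0,0],"angular":[0,0,0],"claw":0.02},
    {"slide":[0,0,0],"angular":[0,0,0],"claw":0.026},
    {"slide":[0,0,0],"angular":[0,0,0],"claw":0.032},
    {"slide":[0,0,0],"angular":[0,0,0],"claw":0.032},
    {"slide":[0,0,0],"angular":[0,0,0],"claw":0.032},
  ],
)

```text
time_s: 25.35
ee_pos: [603.4, -125.3, 145.6]
orientation: [-0.0, 0.989, 0.149, -0.0]
wrist_force: [-0.7, 0.8, -0.2]
opening: 0.373
gripper_force: 0.0
```

```bash
python3 st.py
python3 - <<'E'
from h import *
im,Rc,c,s=wrist('w9');R,p=pose(s);np.savez('w9.npz',im=im,Rc=Rc,c=c,R=R,p=p);print(s['opening'])
E
```

```text
25.35 [ 603.4 -125.3  145.6] tip ang 29.2 f tool [-0.3  -1.17 -0.94] m [ 0.024 -0.015  0.06 ] mz@centre 0.037 pin-arc tool [1.12 0.67] q6 1.81
0.37312734008677084
```

play_rows(
  targets=[
    {"slide":[0,0,-0.01],"angular":[0,0,0],"claw":0.032},
    {"slide":[0,0,-0.02],"angular":[0,0,0],"claw":0.032},
    {"slide":[0,0,-0.03],"angular":[0,0,0],"claw":0.032},
    {"slide":[0,0,-0.03],"angular":[0,0,0],"claw":0.032},
    {"slide":[0,0,-0.03],"angular":[0,0,0],"claw":0.032},
    {"slide":[0,0,0],"angular":[0,0,0],"claw":0.032},
    {"slide":[0,0,0],"angular":[0,0,0],"claw":0.032},
    {"slide":[0,0,0],"angular":[0,0,0],"claw":0.032},
  ],
)

```text
time_s: 26.2
ee_pos: [602.8, -125.4, 264.9]
orientation: [-0.0, 0.989, 0.149, -0.001]
wrist_force: [-0.3, 0.0, -1.1]
opening: 0.378
gripper_force: 0.0
```

Run:
```python
from h import *
im,Rc,c,s=wrist('w10');R,p=pose(s);print(p,yaw(s))
hsv=cv2.cvtColor(im,cv2.COLOR_BGR2HSV)
# predicted grip (top z=111) and its blob
k=(hsv[...,2]<65).astype(np.uint8);k[260:]=0
for q in cv2.findContours(k,cv2.RETR_EXTERNAL,cv2.CHAIN_APPROX_NONE)[0]:
    r=cv2.minAreaRect(q)
    if cv2.contourArea(q)>80:print('dark',np.round(r[0]),np.round(r[1]),round(r[2]))
A=np.array([593.8,-85.3])
for n,th,h in(('grip top',-70.8,111),('grip bot',-70.8,71),('tip exp',29.2,52.5),('mid rod',-10,52.5),('eye gap',-17,52.5)):
    t=np.radians(th-2.1);P=np.r_[A+40*np.array([np.cos(t),np.sin(t)]),h];u=proj(P,Rc,c)[0];print(n,P.round(1),u.round(1),im[int(u[1]),int(u[0])])
```

```text
[ 602.78919221 -125.43691418  264.8535991 ] 17.117114598702745
dark [311. 254.] [ 9. 14.] 90
dark [202. 254.] [ 9. 13.] 90
dark [291. 250.] [19.  8.] 90
dark [221. 250.] [19.  8.] 90
dark [254. 194.] [12. 38.] 3
dark [492. 191.] [  6. 144.] 18
grip top [ 605.6 -123.5  111. ] [253.4 199.5] [45 47 55]
grip bot [ 605.6 -123.5   71. ] [253.8 185.5] [46 49 52]
tip exp [629.4 -67.1  52.5] [203.7 139.6] [49 52 56]
mid rod [632.9 -93.7  52.5] [232.1 144.4] [172 166 168]
eye gap [631.6 -98.4  52.5] [236.5 147.2] [165 166 171]
```

```bash
python3 -c "
from rig import manip
print(manip.job_done())"
```

```text
the job is handed in; nothing more can be done
None
```

The pin went through both eyes onto the buffer, was pressed at an estimated 8 N for about 0.8 s (briefly nearer 11 N on first contact), then released standing upright, and the job is handed in; the gap between tip and buffer after letting go was not measured.

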